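# Dock the tube rack in the barcode reader and start the read

### The job

Without gripping or picking up anything, gently push the blue tube rack with the fingertips along the bench, in between the reader's guide rails and up to the end stop, so that the orange spring catch snaps shut behind it. Only then press the green key on the reader fully down and let it come up again. The rack must never be lifted or tipped, its tubes must stay standing in it, and the cup, the brown bottle and the slide box near by are to be left where they are.

Things in the scene. Friction and masses are not known exactly. Their poses are not given: they have to be found in the camera images.
- rack: blue tube rack, 122 (x) x 54 (y) x 68 mm high, about 0.27 kg with tubes, loose on the bench. Origin: centre of its underside, z up, +x its leading end (goes in first; starts within 0.25 rad of the reader's x). Upright end plates 48 mm wide, 5 to 68 mm high. The two columns of cells next to the trailing end are empty; four loose tubes in the other three rise to 98 mm above the bench
- rack_back (a point): middle of the outer face of the rack's trailing end plate, 52 mm above the bench (x = -61 mm in the rack's frame): the place to push
- reader: bench barcode reader for racks, fixed. Origin on the bench under the centre of the docked rack; z up, +x points along the lane to the end stop; the lane's floor is level with the bench. The rack is docked when its origin and x axis coincide with these. White reader head 76 mm high on the +y side, x -29 to +75, y +38 to +126 mm. The end stop's rubber face is at x = +61 mm, 46 mm high
- reader_mouth (a point): centre of the outer mouth of the lane at bench height (x = -200 mm in the reader's frame). The two steel rails are 22 mm high and slick, with grey plastic lead-ins: a funnel, inner faces at y = +-66 mm here, narrowing to +-29 mm at x = -120 mm, then straight to the end stop
- catch (a joint): orange spring catch on the -y rail, hinge upright at x = -101, y = -38 mm of the reader, 22 to 36 mm above the bench. 0 = shut, grows outwards, limit 0.6 rad. The passing rack pushes it aside (0.35 rad, about 1 N at the nose); it snaps back to 0 when the rack is within about 2 mm of the end stop, and then holds the rack to 5 mm of play. Fingertips over 38 mm high pass above it
- catch_nose (a point): tip of the orange catch; shut, it reaches into the lane to y = -12 mm at x about -70 mm in the reader's frame
- read_key (a joint): green round spring key, 24 mm across, on the top of the reader head: 0 = up, 0.006 m = fully down, 5 N pushes it fully down; springs back
- read_key_top (a point): centre of the top face of the green key (press straight down)
- tube_0: sample tube with a coloured cap, 16 mm across, 93 mm tall, standing loose in a cell of the rack; origin: centre of its underside, 5 mm above the bench
- tube_1: sample tube with a coloured cap, 16 mm across, 93 mm tall, standing loose in a cell of the rack; origin: centre of its underside, 5 mm above the bench
- tube_2: sample tube with a coloured cap, 16 mm across, 93 mm tall, standing loose in a cell of the rack; origin: centre of its underside, 5 mm above the bench
- tube_3: sample tube with a coloured cap, 16 mm across, 93 mm tall, standing loose in a cell of the rack; origin: centre of its underside, 5 mm above the bench
- cup: specimen cup with an orange lid, 64 mm across, 63 mm tall, bystander in front of the reader; origin: centre of its underside
- brown_bottle: small brown bottle with a black cap, 29 mm across, 68 mm tall, bystander near the edge of the bench in front of the reader; origin: centre of its underside
- slide_box: grey slide box, 77 x 88 x 34 mm, bystander at the left; origin: centre of its underside

How it is judged:
On the way, in this order (a step that is already met when the one before it is completed fails the run):
1. the rack is docked against the end stop with the catch shut behind it (x of rack in the frame of reader between -0.006 and 0.004 m and y of rack in the frame of reader between -0.005 and 0.005 m and angle between the x axis of rack and the x axis of reader, either way round below 0.06 rad and value of joint catch below 0.06 rad and height (world z) of rack below 0.005 m), for 0.2 s.
2. the read key is pressed fully down (value of joint read_key above 0.0045 m), for 0.05 s.
At the end, for the whole second after the job is handed in: The rack stands on the bench in the lane, within 6 mm of its fully docked place against the end stop and 5 mm sideways, in line with the lane (within 0.06 rad), at rest, the catch shut (under 0.06 rad); its four tubes stand in their cells; the read key has come up again (under 2 mm) (all of step 1 and z of each of tube_0, tube_1, tube_2, tube_3 in the frame of rack below 0.012 m and angle between each of tube_0, tube_1, tube_2, tube_3's own z axis and vertical below 0.3 rad and linear speed of rack below 0.01 m/s and value of joint read_key below 0.002 m); the robot touches nothing.
It fails at once if the rack is lifted (more than 8 mm) or tipped (more than 0.15 rad) (height (world z) of rack above 0.008 m or angle between rack's own z axis and vertical above 0.15 rad).
It fails at once if a tube is drawn up out of the rack (more than 20 mm) or thrown over (z of any of tube_0, tube_1, tube_2, tube_3 in the frame of rack above 0.02 m or angle between any of tube_0, tube_1, tube_2, tube_3's own z axis and vertical above 0.4 rad).
It fails at once if the rack is rammed or squeezed with more than 80 N (contact force between the fingers and rack above 80 N).
It fails at once if the read key is pressed (more than 3 mm) while the rack is not docked (value of joint read_key above 0.003 m and not (x of rack in the frame of reader between -0.006 and 0.004 m and y of rack in the frame of reader between -0.005 and 0.005 m and angle between the x axis of rack and the x axis of reader, either way round below 0.06 rad and value of joint catch below 0.06 rad and height (world z) of rack below 0.005 m)).
It fails at once if the cup, the brown bottle or the slide box is moved (more than 20 mm) (distance of any of cup, brown_bottle, slide_box from where it was at the start of the episode above 0.02 m).
It also fails if it takes over 54 s, if anything falls off the work surface, if the arm or the gripper's body presses on something with over 40 N, if the wrist force passes 120 N, or if a joint passes its speed limit or range.

### The arm

A 7-joint arm with a two-finger parallel gripper is mounted at the origin on a cart in front of the work surface, level with it; the furniture and walls round the work are solid. World frame = base frame: x ahead of the robot, y to its left, z up, the work surface at z = 0. Lengths are in m, angles in rad, forces in N, time in s.
With the tool pointing down it reaches from about 0.4 to 0.9 m from the base axis. Payload 5.5 kg.
Tool frame: the origin (TCP) lies at the very end of the fingers, on their centre line; the grasp point (between the pads) lies 19 mm behind it (ctrl.hold_point_z is the distance from the TCP to the grasp point, in m); z points along the fingers, y is the direction in which the jaws open and shut (so a half turn about z gives the same grasp; the last joint's range is limited). The gripper opens to 92 mm and grips with 3 to 60 N. Pads are 19 mm wide; open, the fingers measure 130 mm over their backs; the gripper's body (75 mm by 190 mm) begins 47 mm behind the grasp point.
Start: joints at [-0.999, 0.501, -0.427, 1.55, 0.221, 1.138, -0.21], TCP at [0.198, 0.619, 0.227] pointing down, gripper open.
Joint ranges: [-2.88, 2.88], [-0.31, 2.03], [-1.54, 1.56], [0.2, 2.42], [-1.41, 4.55], [0.19, 2.02], [-2.57, 2.57]. Speed limits (rad/s): [2.57, 2.57, 3.14, 3.14, 3.14, 3.14, 3.14].

### API

Orientations are given as [roll, pitch, yaw] about the fixed x, y, z axes, in that order (R = Rz(yaw) Ry(pitch) Rx(roll)).
In Python, from bench import ctrl, read_camera, job gives the robot as it stands.
- The arm moves only by the tool apply_moves, never from a script. Its argument "targets" is a list of rows, each a list of 2 entries, a list of its own where there are three numbers: the shift along the tool's x, y, z in m, then the turn about the tool's z in degrees. In form: [[[tx, ty, tz], roll], ...]. A call has 1 to 10 rows; each row shifts and turns the commanded pose from where the row before left it, along the tool's axes as they then stand; what a row does not reach is not made up. A row lasts 1/8 s, in which the tool goes at most 62.5 mm and 10.7 degrees, less where a joint would pass 70% of its speed; a pose out of reach is approached as far as the arm can. A call is refused whole if a number of a shift passes 0.0625 or a number of a turn 10.7, either way. A call with a gripper value outside its range is refused whole. "claw" is the opening, from 0 (shut) to 1 (fully open), set as the call begins (left out, the last holds). The fingers move at their own pace and stop on an object; "squeeze" is the grip in N (left out, the last holds). Time passes only in rows, so rows that do not move let the fingers close. It gives the time, the measured TCP pose, the force and the opening at its end, in the units of the state.
- ctrl.observe(): the state, without advancing time (a new reading comes with each control period).
- read_camera(name): name is "side" or "top" or "wrist"; returns a dict with "img" (480x640x3 uint8, red, green, blue), "fovy" (degrees; the focal length in pixels is half the picture's height over the tangent of half this angle, whatever the lens; pixels are square), "cx", "cy" (the principal point, pixels), "R" (3x3) and "t" (3): a world point X has camera coordinates R X + t. Camera axes: x right, y down, z forward; pixel columns grow to the right and rows downward; lengths in m; the calibration is good to about 2 mm. A picture is of the moment at which its call begins. There is no depth.
- job.hand_in(): hands the job in, once; it reports no verdict.
The state is a dict: "clock": time; "joint_positions": joint angles; "qd": joint speeds; "joint_efforts": joint torques, N m; "tcp_pos": TCP position; "tool_rot": TCP orientation; "wrist_force": force on the tool from outside, world axes, zero at the start; "moment": the same for the moment, N m; "grip_width": opening from 0.0 (shut) to 1.0 (fully open).
Only numpy, scipy, OpenCV 4.12 (cv2) and the standard library are available. Lean on these libraries where they do the work, as an engineer would, in place of code of your own. Each camera call takes 0.05 s, during which the arm holds its last target.

## Working session

There is one attempt and no reset: what is moved stays moved. The work goes in short steps, Python scripts to look and compute and a tool call to move; the robot and the scene stay as the last step left them, time stands still between calls to the robot, and variables do not carry over. Pictures are saved under pics/ and viewed, and the job is handed in when it is done.

Besides the shell and the picture viewer there is one more tool, called after "Call:" as a command line: name --argument value ..., lists and objects as JSON in quotes. apply_moves: Moves the arm, as the interface text tells. Its arguments: {"type":"object","properties":{"targets":{"type":"array","items":{"type":"array"}},"claw":{"type":"number"},"squeeze":{"type":"number"}},"required":["targets"]}

```bash
ls; mkdir -p pics
cat > h.py <<'E'
import numpy as np, cv2
from bench import ctrl, read_camera, job
def snap(n,f):
    c=read_camera(n); cv2.imwrite('pics/'+f,cv2.cvtColor(c['img'],cv2.COLOR_RGB2BGR))
    np.savez('pics/'+f[:-4]+'.npz',**{k:v for k,v in c.items()}); return c
def load(f): return dict(np.load('pics/'+f+'.npz'))
def ray(c,u,v):
    f=240/np.tan(np.radians(float(c['fovy']))/2)
    d=c['R'].T@np.array([(u-c['cx'])/f,(v-c['cy'])/f,1.]); o=-c['R'].T@c['t']; return o,d
def plane(c,u,v,z):
    o,d=ray(c,u,v); return o+d*(z-o[2])/d[2]
def proj(c,X):
    f=240/np.tan(np.radians(float(c['fovy']))/2)
    p=c['R']@np.array(X)+c['t']; return np.array([c['cx']+f*p[0]/p[2],c['cy']+f*p[1]/p[2]])
E
python3 - <<'E'
from h import *
for n in ['side','top','wrist']:
    c=snap(n,n+'0.png'); print(n,c['fovy'],c['cx'],c['cy'],(-c['R'].T@c['t']).round(3),c['R'][2].round(2))
print(ctrl.observe())
E
```

```text
pics
side 47.44008345348705 324.6360178174785 235.33040242127856 [0.813 0.844 0.95 ] [-0.26 -0.63 -0.73]
top 54.62796001474948 321.8846393311789 233.53110710415532 [0.288 0.109 1.173] [ 0.2   0.   -0.98]
wrist 66.04487181663586 313.44207079168785 238.21322021816098 [0.131 0.64  0.384] [ 0.25 -0.08 -0.96]
{'clock': 0.15, 'joint_positions': array([-0.99878294,  0.50166176, -0.42683119,  1.5511797 ,  0.22079637,
        1.138312  , -0.21029121]), 'qd': array([ 0.00039274, -0.00316511, -0.00029977, -0.00313557, -0.00089023,
       -0.00154161, -0.00016634]), 'joint_efforts': array([-6.29188653e-03, -5.67109680e+01, -5.82477495e+00, -2.79456389e+01,
       -6.85215695e-02,  2.64026388e-02,  1.24098142e-04]), 'tcp_pos': array([0.19741964, 0.61873473, 0.22591104]), 'tool_rot': array([-3.14008086e+00, -6.76916032e-05,  2.83282260e+00]), 'wrist_force': array([ 0.37275906,  0.86180757, -0.10619374]), 'moment': array([-0.01659381, -0.01762387,  0.00023433]), 'grip_width': 1.0004699518164553}
```

View pics/side0.png

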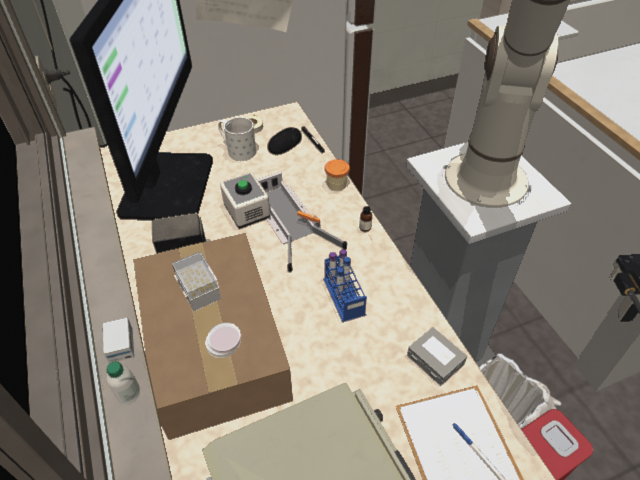

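View pics/top0.png

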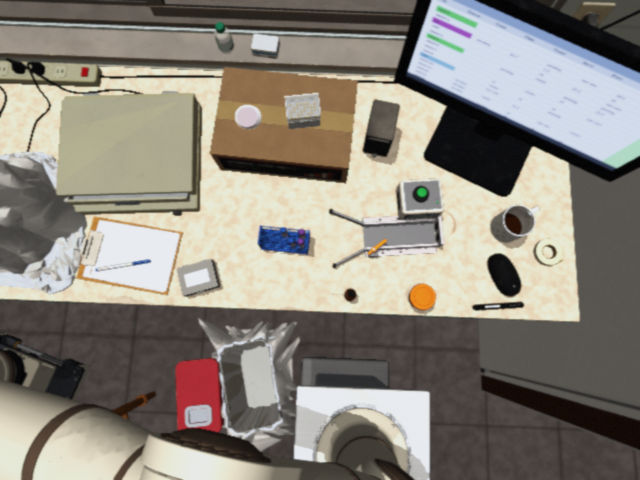

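View pics/wrist0.png

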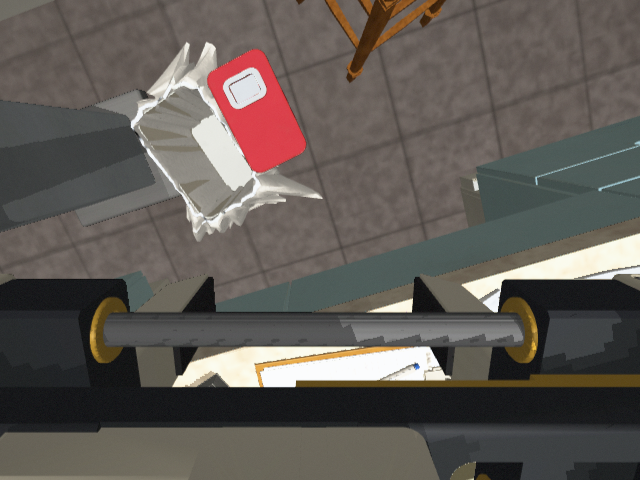

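Run:
```python
from h import *
c=load('top0');im=cv2.cvtColor(c['img'],cv2.COLOR_RGB2BGR)
cv2.imwrite('pics/t0c.png',cv2.resize(im[165:315,240:450],None,fx=3.8,fy=3.8,interpolation=cv2.INTER_CUBIC))
c=load('side0');im=cv2.cvtColor(c['img'],cv2.COLOR_RGB2BGR)
cv2.imwrite('pics/s0c.png',cv2.resize(im[160:330,215:395],None,fx=3.5,fy=3.5,interpolation=cv2.INTER_CUBIC))
```

```text
(no output)
```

View pics/t0c.png

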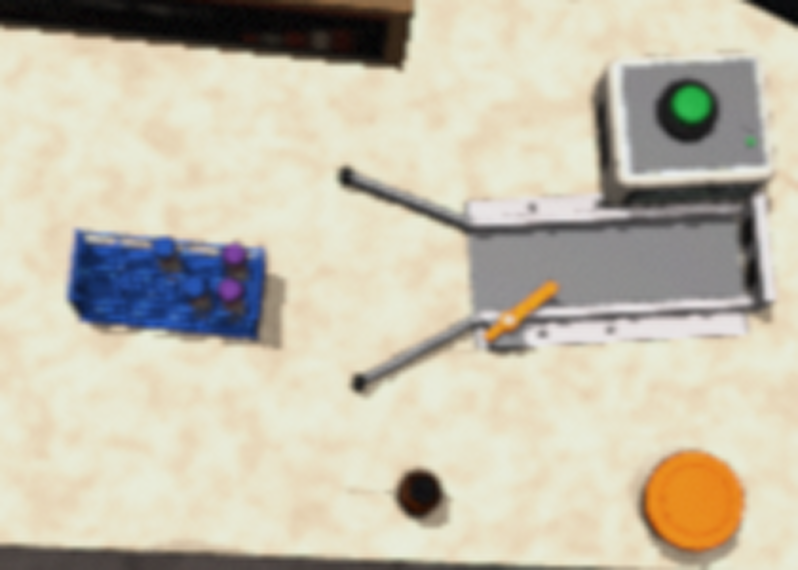

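View pics/s0c.png

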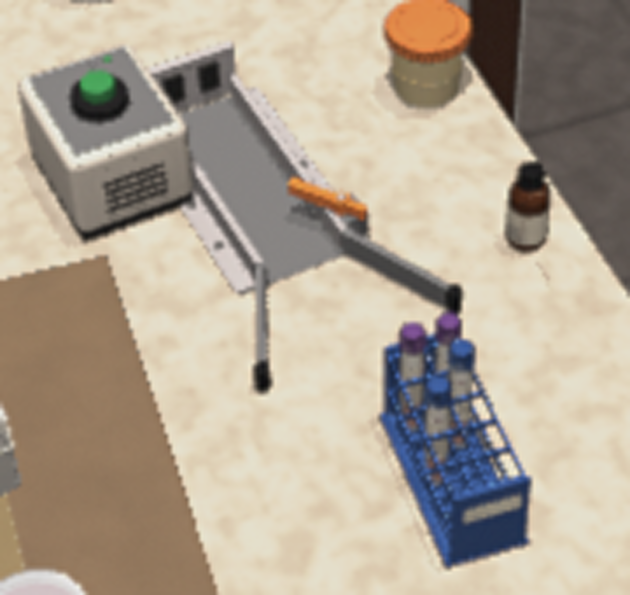

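Run:
```python
from h import *
t=load('top0');s=load('side0')
T=lambda a,b,z:plane(t,a/3.8+240,b/3.8+165,z)
S=lambda a,b,z:plane(s,a/3.5+215,b/3.5+160,z)
for n,v in dict(tipL=(346,176,.022),tipR=(360,383,.022),rL0=(475,228,.022),rL1=(745,212,.022),rR0=(480,316,.022),rR1=(755,300,.022),floorL=(470,230,0),
 r_trailL=(78,230,.068),r_trailR=(70,298,.068),r_leadL=(266,250,.068),r_leadR=(257,338,.0),bottle=(420,490,.068),cup=(693,500,.063),catchTip=(555,286,.03),catchH=(490,338,.036),stopTopfaceL=(757,200,.046),stopTopR=(768,300,.046)).items(): print(n,T(*v)[:2].round(4))
print('side')
for n,v in dict(tipL=(262,375,.022),tipR=(455,292,.022),r_trL=(455,522,.068),r_trR=(527,482,.068),r_leadL=(387,348,.068),r_trLb=(448,563,.005),r_trRb=(526,543,.005)).items(): print(n,S(*v)[:2].round(4))
# green key
def cen(c,lo,hi):
    h=cv2.cvtColor(c['img'],cv2.COLOR_RGB2HSV);m=cv2.inRange(h,lo,hi);n,l,st,ce=cv2.connectedComponentsWithStats(m)
    return [(st[i],ce[i].round(1)) for i in range(1,n) if st[i][4]>20]
for c in (t,s): print(cen(c,(50,120,60),(80,255,255)))
```

```text
tipL [0.5804 0.0919]
tipR [0.441  0.0778]
rL0 [0.5481 0.0046]
rL1 [ 0.5664 -0.1759]
rR0 [0.4887 0.    ]
rR1 [ 0.5067 -0.182 ]
floorL [0.5516 0.0059]
r_trailL [0.5262 0.2628]
r_trailR [0.4818 0.265 ]
r_leadL [0.5179 0.142 ]
r_leadR [0.4715 0.1474]
bottle [0.3694 0.0394]
cup [ 0.3703 -0.1315]
catchTip [ 0.5093 -0.0482]
catchH [ 0.472  -0.0055]
stopTopfaceL [ 0.569  -0.1779]
stopTopR [ 0.5025 -0.1843]
side
tipL [0.5864 0.101 ]
tipR [0.4451 0.0835]
r_trL [0.5348 0.2804]
r_trR [0.4855 0.271 ]
r_leadL [0.5203 0.1472]
r_trLb [0.5308 0.2655]
r_trRb [0.4821 0.2704]
[(array([449,  13,  26,  12,  62], dtype=int32), array([461.1,  18.6])), (array([215,  23,   9,   7,  51], dtype=int32), array([219.,  26.])), (array([416, 187,  12,  11,  94], dtype=int32), array([421.5, 192. ]))]
[(array([238, 181,  10,   8,  68], dtype=int32), array([242.5, 184.5])), (array([108, 362,  14,  14, 147], dtype=int32), array([114.3, 368.6]))]
```

Call:
apply_moves --targets '[[[-0.02, -0.01, 0], 0], [[-0.037, -0.02, 0], 0], [[-0.037, -0.02, 0], 0], [[-0.037, -0.02, 0], 0], [[-0.037, -0.02, 0], 0], [[-0.037, -0.02, 0], 0], [[-0.037, -0.02, 0], 0], [[-0.037, -0.02, 0], 0], [[-0.037, -0.02, 0], 0], [[-0.037, -0.02, 0], 0]]' --claw 0.25

```text
clock: 1.4
tcp_pos: [0.4776, 0.3279, 0.2268]
tool_rot: [-3.141, 0.001, 2.831]
wrist_force: [-0.6, 0.9, 0.9]
grip_width: 0.251
```

Call:
apply_moves --targets '[[[0, 0, 0], 9.5], [[0, 0, 0.01], 9.5], [[0, 0, 0.01], 9.5], [[0, 0, 0.01], 9.5], [[0, 0, 0.01], 9.5], [[0, 0, 0.01], 9.5], [[0, 0, 0], 9.5], [[0, 0, 0], 0]]'

```text
clock: 2.4
tcp_pos: [0.4765, 0.3293, 0.1766]
tool_rot: [-3.142, 0.001, 1.672]
wrist_force: [0.1, 0.5, -0.1]
grip_width: 0.248
```

Run:
```python
from h import *
o=ctrl.observe();print(o)
for n in ['side','top','wrist']: snap(n,n+'1.png')
for n,(a,b,w,h) in dict(top=(240,165,210,150),side=(215,160,180,170)).items():
    cv2.imwrite('pics/%s1c.png'%n,cv2.resize(cv2.imread('pics/%s1.png'%n)[b:b+h,a:a+w],None,fx=3.5,fy=3.5,interpolation=cv2.INTER_CUBIC))
```

```text
{'clock': 2.4, 'joint_positions': array([-0.5784965 ,  0.39841361, -0.09216308,  1.78993867,  0.04459634,
        0.95575092, -0.58782792]), 'qd': array([ 0.00458494, -0.00175996, -0.01799157, -0.00746713,  0.00575762,
        0.00075899,  0.06540676]), 'joint_efforts': array([-2.13003731e-01, -5.03120399e+01, -5.26546966e-01, -2.56172544e+01,
       -1.45906513e-01, -2.40372570e-02, -8.67521502e-01]), 'tcp_pos': array([0.47649243, 0.32932882, 0.17663632]), 'tool_rot': array([-3.14152739e+00,  8.77415853e-04,  1.67220789e+00]), 'wrist_force': array([ 0.1090792 ,  0.46001904, -0.08709464]), 'moment': array([-0.05254167,  0.04522357, -0.03101195]), 'grip_width': 0.24814786243976397}
```

View pics/top1c.png

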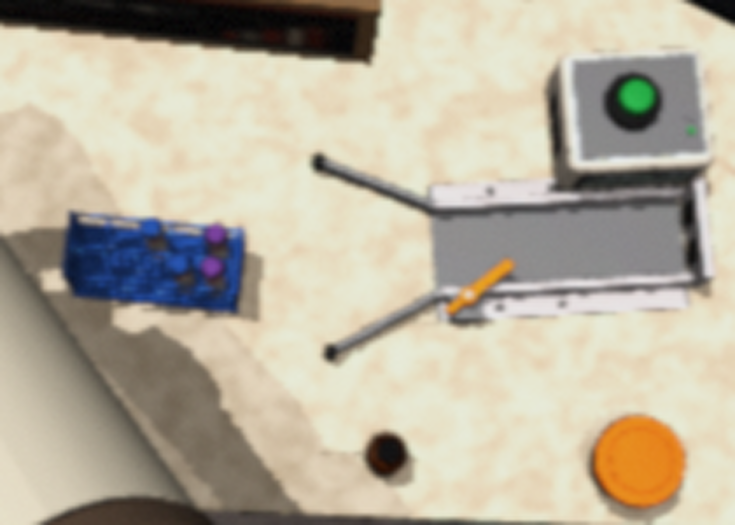

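View pics/side1c.png

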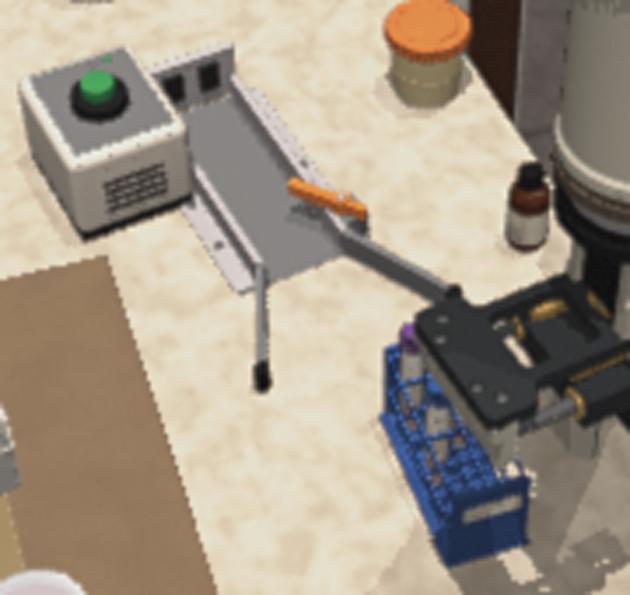

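View pics/wrist1.png

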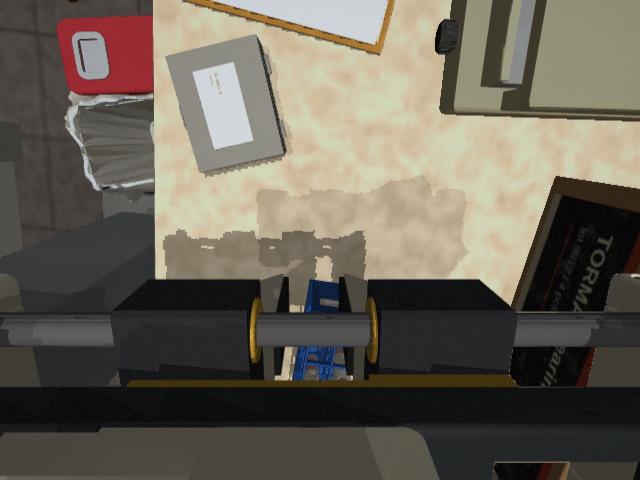

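Call:
apply_moves --targets '[[[-0.01, 0.0153, 0.02], 0], [[-0.01, 0, 0.035], 0], [[0, 0, 0.035], 0], [[0, 0, 0.03], 0], [[0, 0, 0.0136], 0], [[-0.01, 0, 0], 0], [[0, 0, 0], 0]]' --claw 0.1

```text
clock: 3.42
tcp_pos: [0.4956, 0.3015, 0.0442]
tool_rot: [3.14, 0.0, 1.671]
wrist_force: [0.5, 0.1, 0.4]
grip_width: 0.102
```

```bash
cat > v.py <<'E'
from h import *
import sys
k=sys.argv[1]
o=ctrl.observe();p=o['tcp_pos'];q=p[:2]-np.array([.531,-.115])
print(p.round(4),o['tool_rot'].round(3),o['wrist_force'].round(1),'along %.4f lat %.4f'%(q@[.1011,-.9949],q@[.9949,.1011]),o['clock'],'j7 %.2f'%o['joint_positions'][6])
for n,(a,b,w,h) in dict(top=(240,165,210,150),side=(215,160,180,170)).items():
    snap(n,n+k+'.png')
    cv2.imwrite('pics/%s%sc.png'%(n,k),cv2.resize(cv2.imread('pics/%s%s.png'%(n,k))[b:b+h,a:a+w],None,fx=3.5,fy=3.5,interpolation=cv2.INTER_CUBIC))
E
python3 v.py 2
```

```text
[0.4956 0.3015 0.0442] [3.14  0.    1.671] [0.5 0.1 0.4] along -0.4180 lat 0.0069 3.425 j7 -0.55
```

View pics/side2c.png

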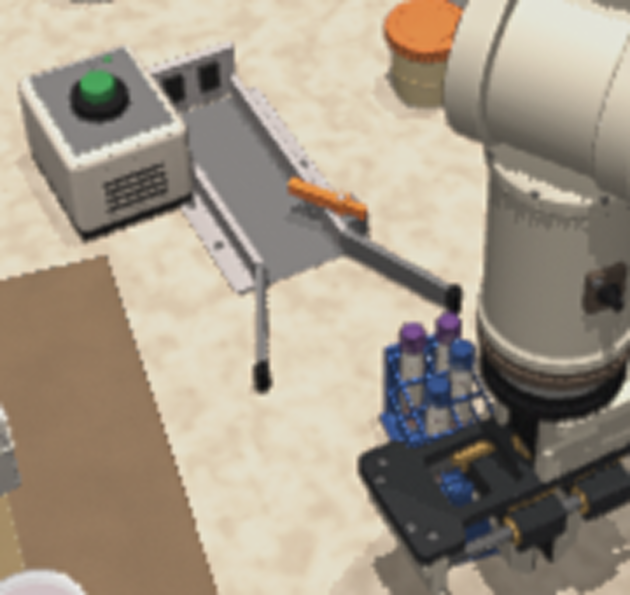

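Call:
apply_moves --targets '[[[-0.005, 0, 0], 0], [[-0.005, 0, 0], 0], [[-0.005, 0, 0], 0], [[-0.005, 0, 0], 0], [[-0.005, 0, 0], 0], [[-0.005, 0, 0], 0], [[-0.005, 0, 0], 0], [[-0.005, 0, 0], 0], [[-0.005, 0, 0], 0], [[-0.005, 0, 0], 0]]'

```text
clock: 4.78
tcp_pos: [0.4994, 0.2526, 0.0431]
tool_rot: [-3.142, 0.0, 1.672]
wrist_force: [0.5, 1.4, -0.3]
grip_width: 0.096
```

```bash
python3 v.py 3
```

```text
[0.4994 0.2526 0.0431] [-3.142  0.     1.672] [ 0.5  1.4 -0.3] along -0.3689 lat 0.0057 4.775 j7 -0.47
```

View pics/top3c.png

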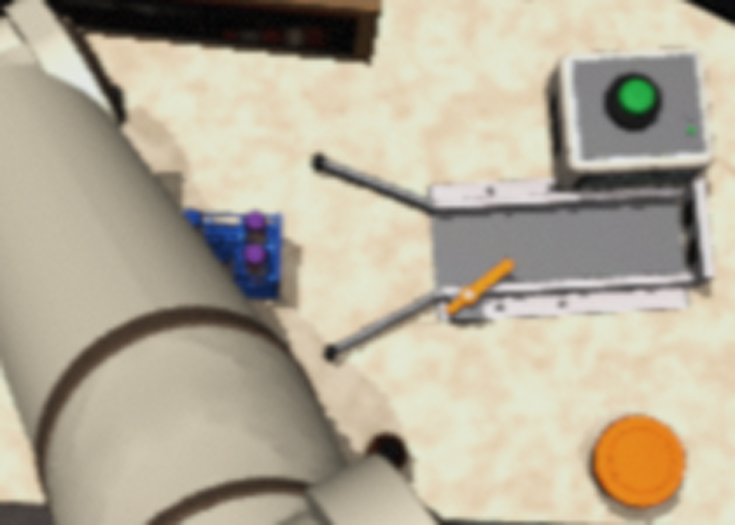

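View pics/side3c.png

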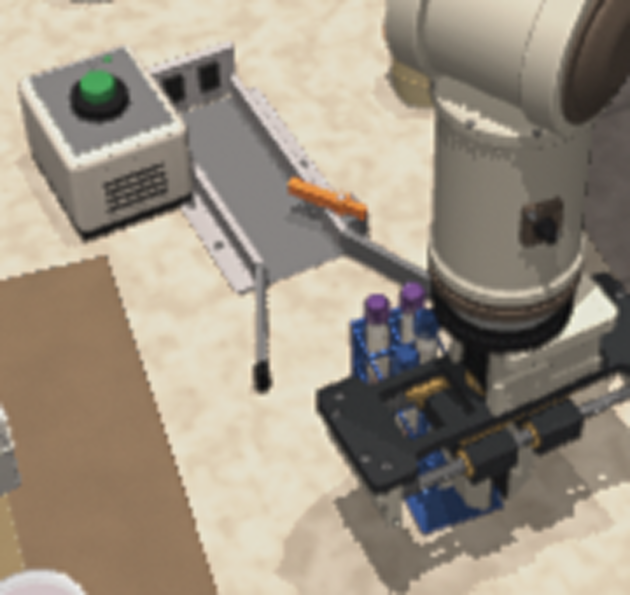

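Run:
```python
from h import *
t=load('top3')
for a,b,z in [(282,214,.068),(278,297,.005),(255,221,.098),(255,254,.098),(186,215,.068)]:
    q=plane(t,a/3.5+240,b/3.5+165,z)[:2]-np.array([.531,-.115]);print('along %.4f lat %.4f'%(q@[.1011,-.9949],q@[.9949,.1011]))
```

```text
along -0.2306 lat 0.0230
along -0.2364 lat -0.0247
along -0.2496 lat 0.0127
along -0.2509 lat -0.0100
along -0.2973 lat 0.0263
```

Call:
apply_moves --targets '[[[-0.006, -0.0005, 0], 0], [[-0.006, -0.0005, 0], 0], [[-0.006, -0.0005, 0], 0], [[-0.006, -0.0005, 0], 0], [[-0.006, -0.0005, 0], 0], [[-0.006, -0.0005, 0], 0], [[-0.006, 0, 0], 0], [[-0.006, 0, 0], 0], [[-0.006, 0, 0], 0], [[-0.006, 0, 0], 0]]'

```text
clock: 6.12
tcp_pos: [0.5025, 0.1926, 0.0431]
tool_rot: [-3.142, -0.0, 1.672]
wrist_force: [0.2, 1.4, -0.8]
grip_width: 0.1
```

```bash
python3 v.py 4
```

```text
[0.5025 0.1926 0.0431] [-3.142 -0.     1.672] [ 0.2  1.4 -0.8] along -0.3089 lat 0.0027 6.125 j7 -0.37
```

View pics/top4c.png

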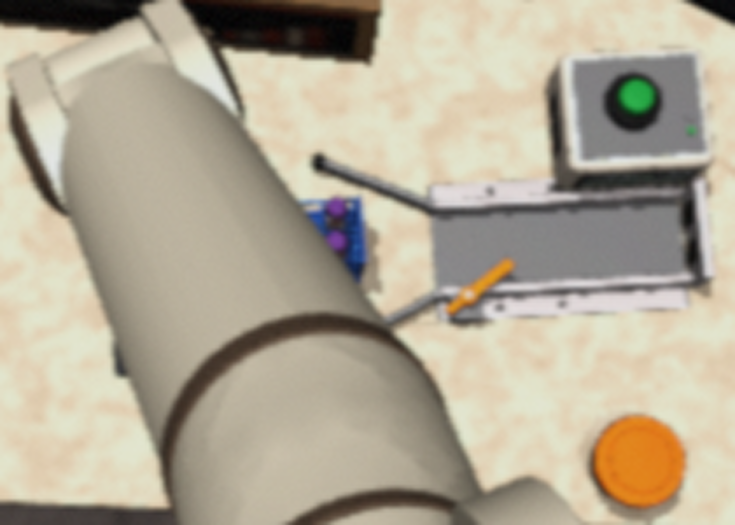

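View pics/side4c.png

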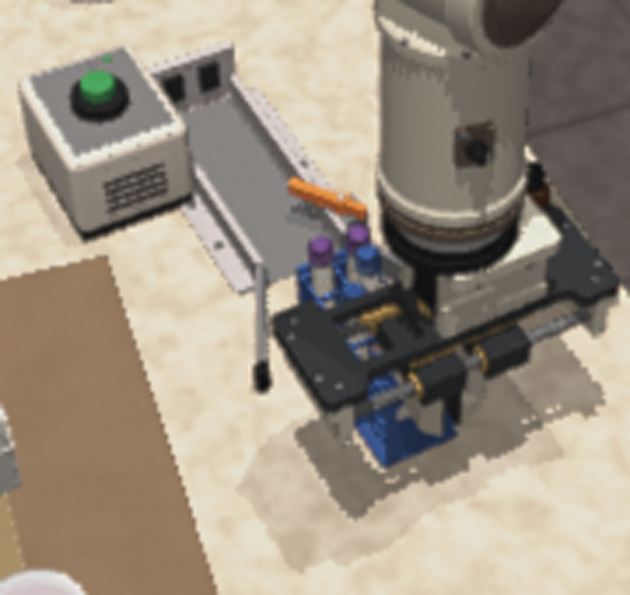

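Run:
```python
from h import *
t=load('top4')
for a,b,z in [(361,199,.068),(336,207,.098),(336,240,.098)]:
    q=plane(t,a/3.5+240,b/3.5+165,z)[:2]-np.array([.531,-.115]);print('along %.4f lat %.4f'%(q@[.1011,-.9949],q@[.9949,.1011]))
```

```text
along -0.1750 lat 0.0303
along -0.1943 lat 0.0190
along -0.1958 lat -0.0038
```

Call:
apply_moves --targets '[[[-0.005, 0, 0], 0], [[-0.005, 0, 0], 0], [[-0.005, 0, 0], 0], [[-0.005, 0, 0], 0], [[-0.005, 0, 0], 0], [[-0.005, 0, 0], 0], [[-0.005, 0, 0], 0], [[-0.005, 0, 0], 0], [[-0.005, 0, 0], 0], [[-0.005, 0, 0], 0]]'

```text
clock: 7.48
tcp_pos: [0.5072, 0.1435, 0.0431]
tool_rot: [-3.141, -0.001, 1.672]
wrist_force: [-3.6, 6.0, 3.1]
grip_width: 0.1
```

```bash
python3 v.py 5
```

```text
[0.5072 0.1435 0.0431] [-3.141e+00 -1.000e-03  1.672e+00] [-3.6  6.   3.1] along -0.2595 lat 0.0025 7.475 j7 -0.27
```

View pics/top5c.png

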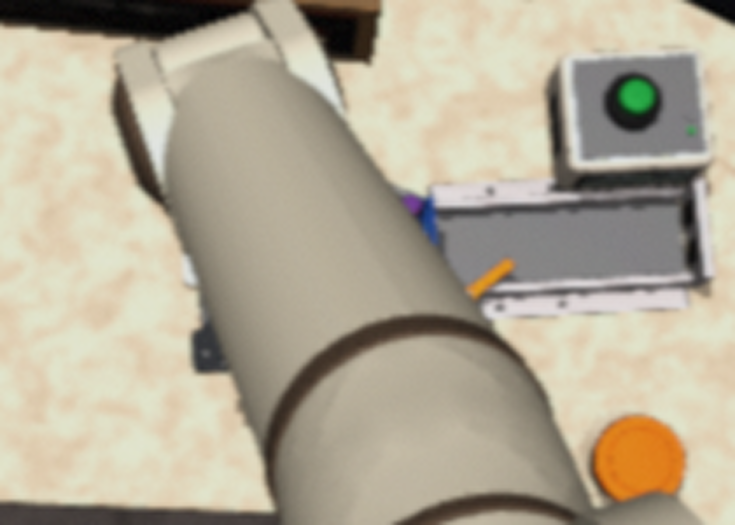

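View pics/side5c.png

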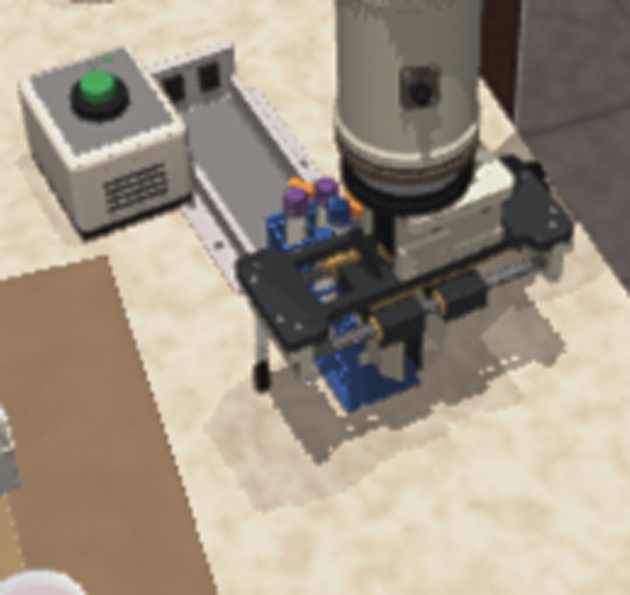

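Run:
```python
from h import *
t=load('side5');s=load('side0')
for c,L in ((t,[(350,410,.005),(420,384,.005)]),(s,[(448,563,.005),(526,543,.005)])):
  for a,b,z in L:
    q=plane(c,a/3.5+215,b/3.5+160,z)[:2]-np.array([.531,-.115]);print('along %.4f lat %.4f'%(q@[.1011,-.9949],q@[.9949,.1011]))
```

```text
along -0.2486 lat 0.0352
along -0.2512 lat -0.0141
along -0.3786 lat 0.0383
along -0.3884 lat -0.0096
```

Call:
apply_moves --targets '[[[-0.004, 0, 0], 0], [[-0.004, 0, 0], 0], [[-0.004, 0, 0], 0], [[-0.004, 0, 0], 0], [[-0.004, 0, 0], 0]]'

```text
clock: 8.2
tcp_pos: [0.5086, 0.1278, 0.0437]
tool_rot: [3.141, -0.003, 1.678]
wrist_force: [-0.2, 1.8, 1.4]
grip_width: 0.103
```

```bash
python3 v.py 6
```

```text
[0.5086 0.1278 0.0437] [ 3.141e+00 -3.000e-03  1.678e+00] [-0.2  1.8  1.4] along -0.2438 lat 0.0023 8.2 j7 -0.24
```

View pics/top6c.png

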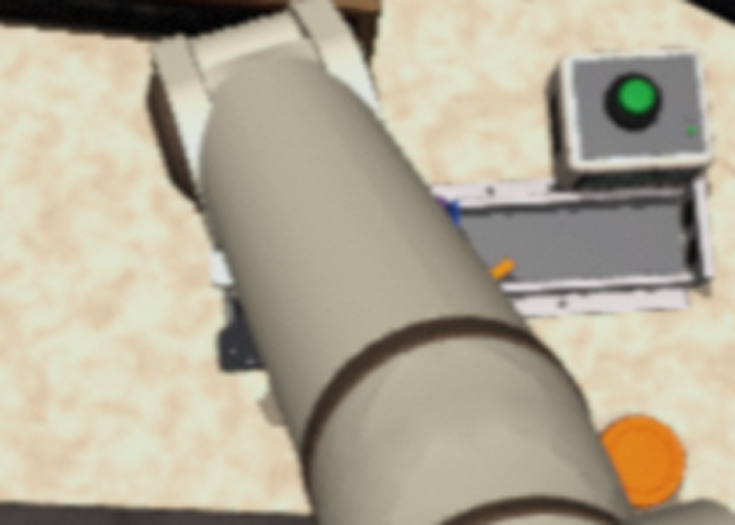

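View pics/side6c.png

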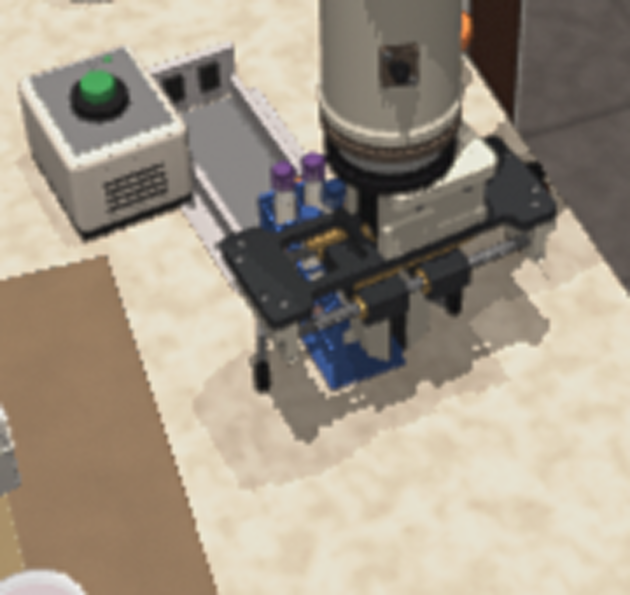

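Call:
apply_moves --targets '[[[0, 0, 0], 0], [[0, 0, 0], 0]]'

```text
clock: 8.55
tcp_pos: [0.5098, 0.1229, 0.0431]
tool_rot: [3.141, 0.0, 1.672]
wrist_force: [-0.6, 1.9, 2.3]
grip_width: 0.101
```

```bash
python3 - <<'E'
from h import *
o=ctrl.observe();print(o['tcp_pos'],o['wrist_force'],o['moment'],o['tool_rot'],o['qd'])
t=load('top6')
for a,b,z in [(459,202,.068),(445,203,.098)]:
    q=plane(t,a/3.5+240,b/3.5+165,z)[:2]-np.array([.531,-.115]);print('along %.4f lat %.4f'%(q@[.1011,-.9949],q@[.9949,.1011]))
E
python3 v.py 7
```

```text
[0.50984342 0.12293589 0.04311802] [-0.58171785  1.92795446  2.25827584] [0.37788449 0.18364802 0.0202734 ] [3.14134399e+00 1.81148375e-04 1.67153873e+00] [-0.00187507  0.0009174   0.00103094  0.00032678  0.00102232 -0.00124148
  0.00041496]
along -0.1070 lat 0.0240
along -0.1203 lat 0.0173
[0.5098 0.1229 0.0431] [3.141 0.    1.672] [-0.6  1.9  2.3] along -0.2389 lat 0.0030 8.55 j7 -0.24
```

Call:
apply_moves --targets '[[[-0.005, 0, 0], 0], [[-0.005, 0, 0], 0], [[-0.005, 0, 0], 0], [[-0.005, 0, 0], 0], [[-0.005, 0, 0], 0], [[-0.005, 0, 0], 0], [[-0.005, 0, 0], 0], [[-0.005, 0, 0], 0], [[-0.005, 0, 0], 0], [[0, 0, 0], 0]]'

```text
clock: 9.9
tcp_pos: [0.5145, 0.077, 0.043]
tool_rot: [3.141, 0.001, 1.671]
wrist_force: [0.1, -0.2, -0.3]
grip_width: 0.097
```

```bash
python3 v.py 8
```

```text
[0.5145 0.077  0.043 ] [3.141e+00 1.000e-03 1.671e+00] [ 0.1 -0.2 -0.3] along -0.1927 lat 0.0030 9.9 j7 -0.15
```

View pics/top8c.png

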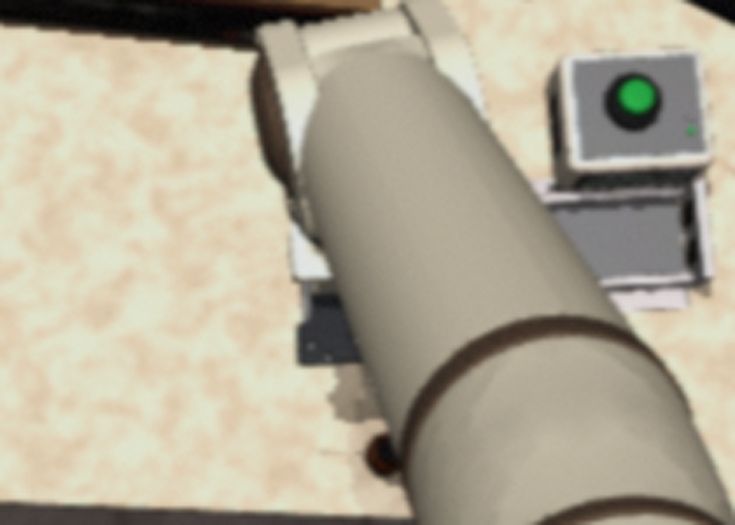

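View pics/side8c.png

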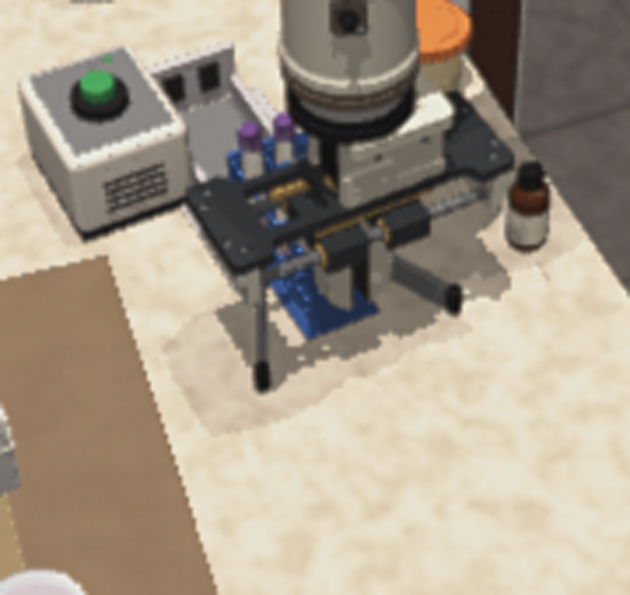

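Call:
apply_moves --targets '[[[-0.005, 0, 0], 0], [[-0.005, 0, 0], 0], [[-0.005, 0, 0], 0], [[-0.005, 0, 0], 0], [[-0.005, 0, 0], 0], [[-0.005, 0, 0], 0], [[-0.005, 0, 0], 0], [[-0.005, 0, 0], 0], [[-0.005, 0, 0], 0], [[-0.005, 0, 0], 0]]'

```text
clock: 11.25
tcp_pos: [0.5194, 0.0286, 0.0432]
tool_rot: [3.141, -0.0, 1.672]
wrist_force: [0.8, 2.7, 2.6]
grip_width: 0.098
```

```bash
python3 v.py 9
```

```text
[0.5194 0.0286 0.0432] [ 3.141 -0.     1.672] [0.8 2.7 2.6] along -0.1441 lat 0.0029 11.25 j7 -0.05
```

Call:
apply_moves --targets '[[[-0.005, 0, 0], 0], [[-0.005, 0, 0], 0], [[-0.005, 0, 0], 0], [[-0.005, 0, 0], 0], [[-0.005, 0, 0], 0], [[-0.005, 0, 0], 0], [[-0.005, 0, 0], 0], [[-0.005, 0, 0], 0], [[-0.005, 0, 0], 0], [[0, 0, 0], 0]]'

```text
clock: 12.6
tcp_pos: [0.5236, -0.0169, 0.0431]
tool_rot: [-3.141, 0.001, 1.671]
wrist_force: [-0.4, 0.7, -0.0]
grip_width: 0.094
```

```bash
python3 v.py 10
```

```text
[ 0.5236 -0.0169  0.0431] [-3.141e+00  1.000e-03  1.671e+00] [-0.4  0.7 -0. ] along -0.0983 lat 0.0025 12.6 j7 0.04
```

View pics/top10c.png

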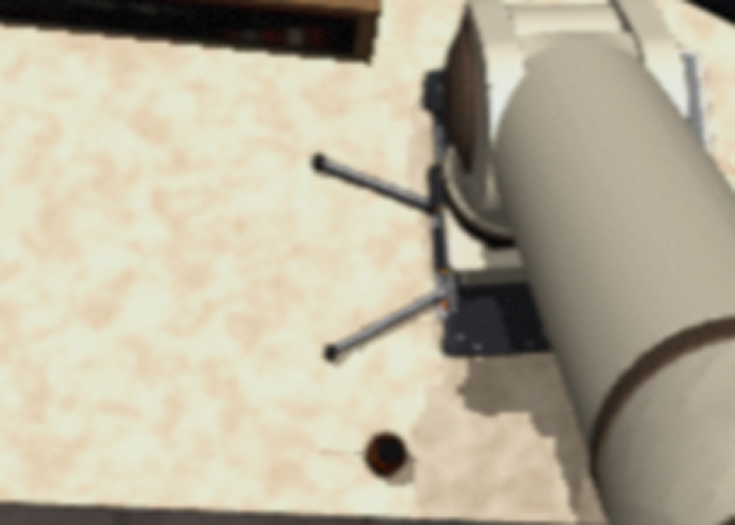

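View pics/side10c.png

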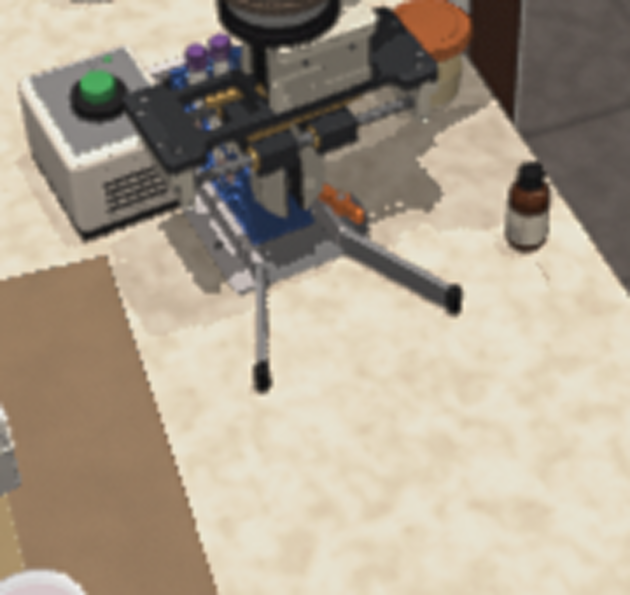

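Call:
apply_moves --targets '[[[-0.004, 0, 0], 0], [[-0.004, 0, 0], 0], [[-0.004, 0, 0], 0], [[-0.004, 0, 0], 0], [[-0.003, 0, 0], 0], [[-0.002, 0, 0], 0], [[0, 0, 0], 0]]'

```text
clock: 13.58
tcp_pos: [0.5258, -0.0374, 0.0431]
tool_rot: [-3.141, 0.0, 1.672]
wrist_force: [0.9, 0.3, 0.7]
grip_width: 0.099
```

Call:
apply_moves --targets '[[[-0.002, 0, 0], 0], [[-0.001, 0, 0], 0], [[0, 0, 0], 0]]'

```text
clock: 13.95
tcp_pos: [0.526, -0.0398, 0.0431]
tool_rot: [-3.141, -0.0, 1.672]
wrist_force: [-0.9, 1.7, 0.7]
grip_width: 0.099
```

```bash
python3 v.py 11
```

```text
[ 0.526  -0.0398  0.0431] [-3.141 -0.     1.672] [-0.9  1.7  0.7] along -0.0753 lat 0.0026 13.95 j7 0.08
```

View pics/side11c.png

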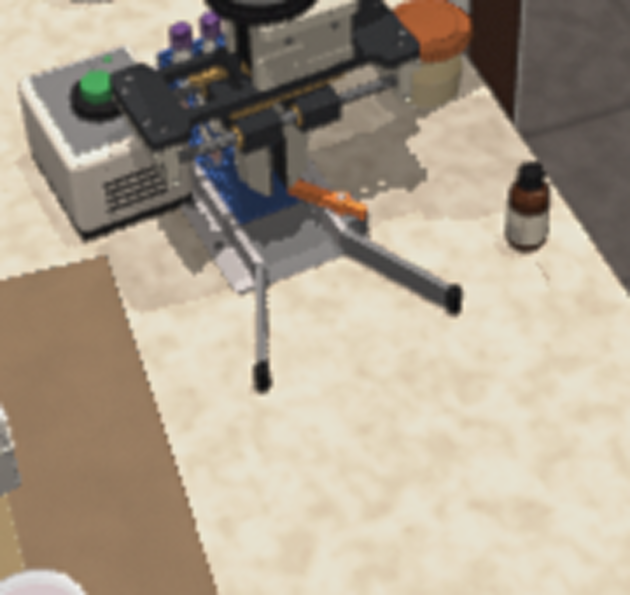

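Call:
apply_moves --targets '[[[-0.002, 0, 0], 0], [[-0.001, 0, 0], 0], [[0, 0, 0], 0]]'

```text
clock: 14.42
tcp_pos: [0.5262, -0.0411, 0.0431]
tool_rot: [-3.141, -0.002, 1.673]
wrist_force: [-1.4, 6.2, 2.2]
grip_width: 0.102
```

```bash
python3 v.py 12
python3 - <<'E'
from h import *
for k in ('side0','side10','side11','side12'):
    i=load(k)['img'][200:230,290:330];h=cv2.cvtColor(i,cv2.COLOR_RGB2HSV);m=cv2.inRange(h,(8,170,150),(20,255,255));p=cv2.findNonZero(m).reshape(-1,2)
    print(k,len(p),p.min(0),p.max(0),p.mean(0).round(2))
E
```

```text
[ 0.5262 -0.0411  0.0431] [-3.141e+00 -2.000e-03  1.673e+00] [-1.4  6.2  2.2] along -0.0740 lat 0.0027 14.425 j7 0.09
side0 45 [ 8 11] [28 20] [16.89 15.42]
side10 6 [18 13] [27 21] [22.5 17. ]
side11 30 [10 13] [28 21] [22.07 17.3 ]
side12 30 [10 12] [28 21] [21.13 16.97]
```

Run:
```python
from h import *
cv2.imwrite('pics/cmp12.png',np.hstack([cv2.resize(cv2.imread('pics/%s.png'%k)[190:240,280:335],None,fx=7,fy=7,interpolation=cv2.INTER_NEAREST) for k in('side0','side12')]))
```

```text
(no output)
```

View pics/cmp12.png

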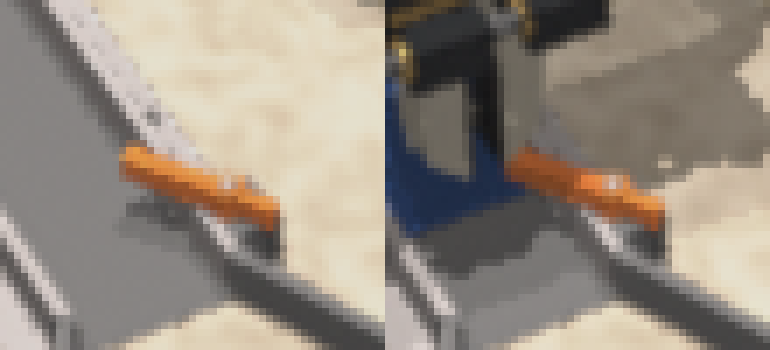

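Call:
apply_moves --targets '[[[0.004, 0, 0], 0], [[0.01, 0, 0], 0], [[0.02, 0, 0], 0], [[0.02, 0, -0.02], 0], [[0.02, 0, -0.03], 0], [[0.02, 0, -0.04], 0], [[0.03, 0, -0.03], 0], [[0.04, 0, 0], 0], [[0.04, 0, 0], 0], [[0, 0, 0], 0]]' --claw 0

```text
clock: 15.78
tcp_pos: [0.505, 0.1645, 0.1634]
tool_rot: [3.141, -0.002, 1.678]
wrist_force: [0.4, -0.5, 0.2]
grip_width: 0.007
```

```bash
python3 v.py 13
python3 - <<'E'
from h import *
t=load('top0');s=load('side0')
A=[];b=[]
for c,u in((t,(421.5,192)),(s,(242.5,184.5))):
    o,d=ray(c,*u);d/=np.linalg.norm(d);P=np.eye(3)-np.outer(d,d);A.append(P);b.append(P@o)
X=np.linalg.solve(A[0]+A[1],b[0]+b[1]);print('key',X,proj(t,X),proj(s,X))
for z in(.08,.085,.09): print(z,plane(t,421.5,192,z),plane(s,242.5,184.5,z))
E
```

```text
[0.505  0.1645 0.1634] [ 3.141e+00 -2.000e-03  1.678e+00] [ 0.4 -0.5  0.2] along -0.2807 lat 0.0024 15.775 j7 -0.30
key [ 0.61923608 -0.12381877  0.0924542 ] [421.44607417 192.08510939] [242.40307754 184.4650085 ]
0.08 [ 0.62327849 -0.12663229  0.08      ] [ 0.61624545 -0.13766349  0.08      ]
0.085 [ 0.62174367 -0.1255554   0.085     ] [ 0.61737594 -0.13202186  0.085     ]
0.09 [ 0.62020886 -0.12447851  0.09      ] [ 0.61850644 -0.12638023  0.09      ]
```

View pics/top13c.png

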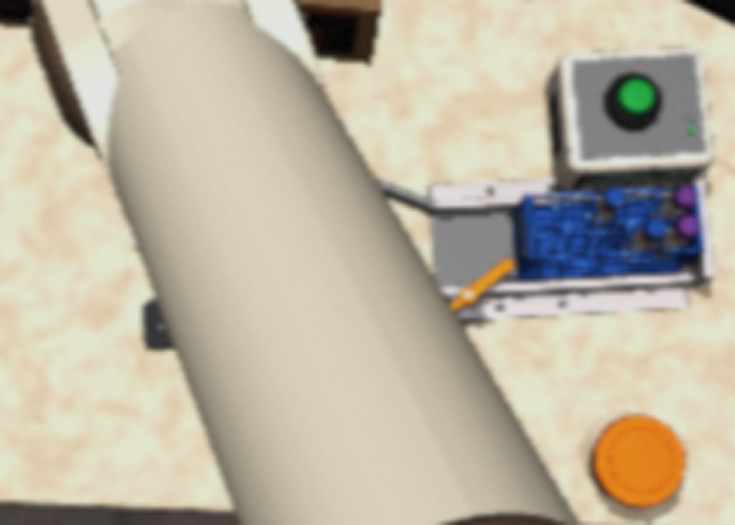

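View pics/side13c.png

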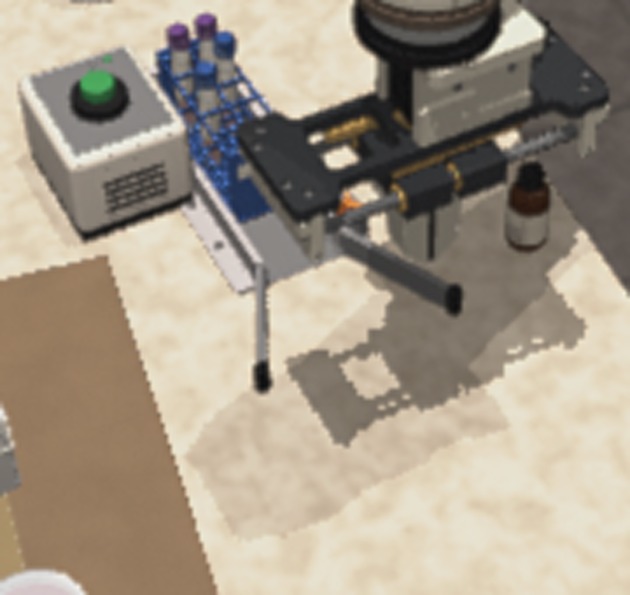

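Run:
```python
from h import *
t=load('top0');s=load('side0')
def tri(a,b2):
    A=[];b=[]
    for c,u in((t,a),(s,b2)):
        o,d=ray(c,*u);d/=np.linalg.norm(d);P=np.eye(3)-np.outer(d,d);A.append(P);b.append(P@o)
    X=np.linalg.solve(A[0]+A[1],b[0]+b[1]);return X.round(3),(proj(t,X)-a).round(1)
print(tri((397,80),(130,198)),tri((605,178),(190,75)))
print(tri((421.3,190.6),(242.5,183.5)))
```

```text
(array([ 0.859, -0.049,  0.197]), array([ 1.2, -2.5])) (array([ 0.641, -0.518,  0.173]), array([-1. ,  1.4]))
(array([ 0.62 , -0.122,  0.098]), array([-0.3,  0.4]))
```

View pics/side13.png

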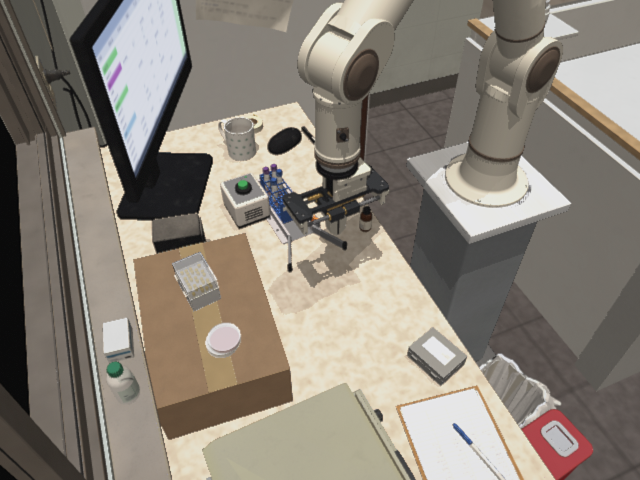

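Call:
apply_moves --targets '[[[-0.02, 0.0052, 0], 0], [[-0.035, 0.01, 0], 0], [[-0.035, 0.01, 0], 0], [[-0.035, 0.01, 0], 0], [[-0.035, 0.01, 0], 0], [[-0.035, 0.01, 0], 0], [[-0.035, 0.01, 0], 0], [[-0.035, 0.01, 0], 0], [[-0.035, 0.01, 0], 0], [[0, 0, 0], 0]]'

```text
clock: 17.12
tcp_pos: [0.6204, -0.1367, 0.1627]
tool_rot: [-3.141, 0.003, 1.664]
wrist_force: [-0.3, -0.1, -0.1]
grip_width: 0.007
```

```bash
python3 v.py 14
```

```text
[ 0.6204 -0.1367  0.1627] [-3.141e+00  3.000e-03  1.664e+00] [-0.3 -0.1 -0.1] along 0.0306 lat 0.0867 17.125 j7 0.26
```

View pics/side14c.png

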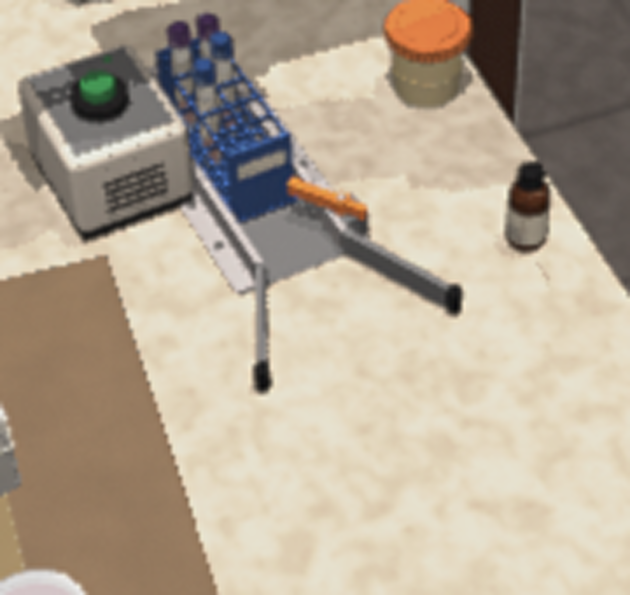

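View pics/side14.png

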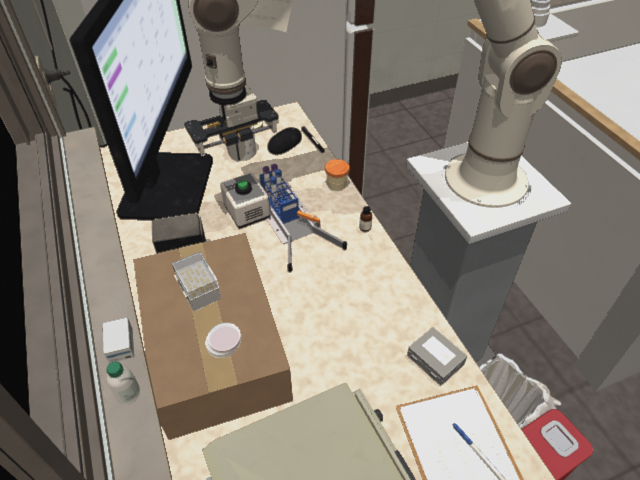

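Call:
apply_moves --targets '[[[0, 0, 0], 0], [[0, 0, 0.01], 0], [[0, 0, 0.01], 0], [[0, 0, 0], 0]]'

```text
clock: 17.73
tcp_pos: [0.6198, -0.1291, 0.1415]
tool_rot: [-3.139, -0.001, 1.673]
wrist_force: [-0.2, 0.2, -0.5]
grip_width: 0.006
```

```bash
python3 v.py 15;python3 - <<'E'
from h import *
o=ctrl.observe();s=load('side15');print(proj(s,o['tcp_pos']))
cv2.imwrite('pics/s15z.png',cv2.resize(cv2.imread('pics/side15.png')[90:240,170:310],None,fx=4,fy=4,interpolation=cv2.INTER_CUBIC))
E
```

```text
[ 0.6198 -0.1291  0.1415] [-3.139e+00 -1.000e-03  1.673e+00] [-0.2  0.2 -0.5] along 0.0230 lat 0.0869 17.725 j7 0.26
[238.62040547 166.66723302]
```

View pics/s15z.png

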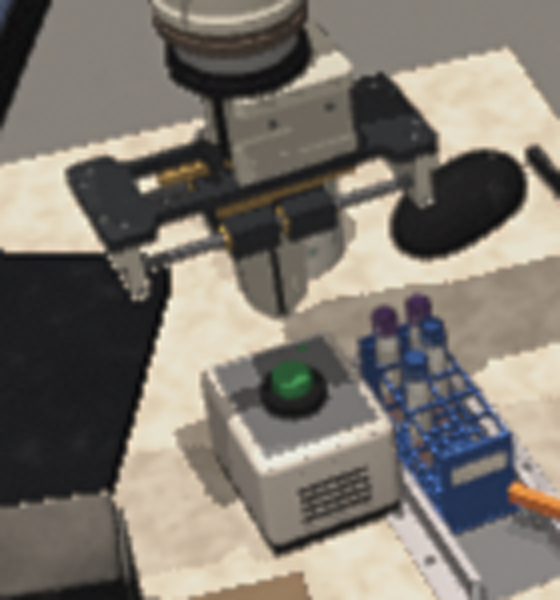

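Call:
apply_moves --targets '[[[0.004, 0, 0.01], 0], [[0, 0, 0.015], 0], [[0, 0, 0.01], 0], [[0, 0, 0.004], 0], [[0, 0, 0], 0]]'

```text
clock: 18.45
tcp_pos: [0.6203, -0.1258, 0.1036]
tool_rot: [-3.141, -0.0, 1.672]
wrist_force: [-0.4, -0.0, 0.9]
grip_width: 0.007
```

```bash
python3 v.py 16;python3 - <<'E'
from h import *
o=ctrl.observe();s=load('side16');print(proj(s,o['tcp_pos']))
cv2.imwrite('pics/s16z.png',cv2.resize(cv2.imread('pics/side16.png')[140:230,200:300],None,fx=6,fy=6,interpolation=cv2.INTER_CUBIC))
E
```

```text
[ 0.6203 -0.1258  0.1036] [-3.141 -0.     1.672] [-0.4 -0.   0.9] along 0.0198 lat 0.0877 18.45 j7 0.25
[240.93502682 180.2919816 ]
```

View pics/s16z.png

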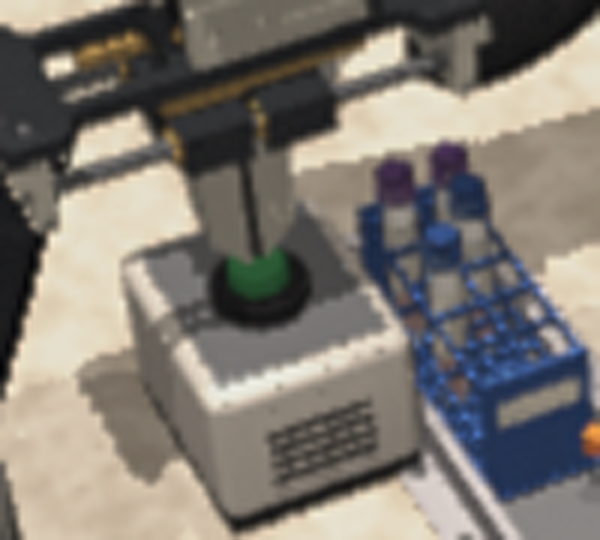

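Call:
apply_moves --targets '[[[0, 0, 0.003], 0], [[0, 0, 0.003], 0], [[0, 0, 0.002], 0], [[0, 0, 0], 0]]'

```text
clock: 19.05
tcp_pos: [0.6208, -0.1258, 0.0963]
tool_rot: [3.141, 0.0, 1.672]
wrist_force: [-0.6, 0.0, 2.2]
grip_width: 0.003
```

Call:
apply_moves --targets '[[[0, 0, 0.002], 0], [[0, 0, 0.002], 0], [[0, 0, 0], 0]]'

```text
clock: 19.42
tcp_pos: [0.6208, -0.1258, 0.0926]
tool_rot: [3.141, 0.0, 1.672]
wrist_force: [-0.7, 1.6, 5.9]
grip_width: 0.007
```

Call:
apply_moves --targets '[[[0, 0, 0.002], 0], [[0, 0, 0.002], 0], [[0, 0, 0], 0], [[0, 0, 0], 0]]'

```text
clock: 19.92
tcp_pos: [0.621, -0.1259, 0.0921]
tool_rot: [3.14, 0.0, 1.672]
wrist_force: [-10.6, 1.4, 28.8]
grip_width: 0.007
```

```bash
python3 v.py 17;python3 - <<'E'
from h import *
cv2.imwrite('pics/s17z.png',cv2.resize(cv2.imread('pics/side17.png')[140:230,200:300],None,fx=6,fy=6,interpolation=cv2.INTER_CUBIC))
E
```

```text
[ 0.621  -0.1259  0.0921] [3.14  0.    1.672] [-10.6   1.4  28.8] along 0.0199 lat 0.0885 19.925 j7 0.25
```

Call:
apply_moves --targets '[[[0, 0, -0.004], 0], [[0, 0, -0.01], 0], [[0, 0, -0.02], 0], [[0, 0, -0.03], 0], [[0, 0, -0.03], 0], [[0.03, 0, -0.01], 0], [[0.03, 0, 0], 0], [[0.03, 0, 0], 0], [[0.02, 0, 0], 0], [[0, 0, 0], 0]]'

```text
clock: 21.28
tcp_pos: [0.6094, -0.0143, 0.1924]
tool_rot: [3.142, -0.001, 1.675]
wrist_force: [0.3, -0.5, -0.1]
grip_width: 0.004
```

```bash
python3 v.py 18;python3 - <<'E'
from h import *
a=[cv2.resize(cv2.imread('pics/%s.png'%k)[140:240,200:330],None,fx=3,fy=3,interpolation=cv2.INTER_CUBIC) for k in('side17','side18')]
cv2.imwrite('pics/s18z.png',np.hstack(a))
for k in ('side0','side14','side18'):
    i=load(k)['img'][200:230,290:330];h=cv2.cvtColor(i,cv2.COLOR_RGB2HSV);m=cv2.inRange(h,(8,170,150),(20,255,255));p=cv2.findNonZero(m).reshape(-1,2)
    print(k,p.min(0),p.max(0),p.mean(0).round(2))
E
```

```text
[ 0.6094 -0.0143  0.1924] [ 3.142e+00 -1.000e-03  1.675e+00] [ 0.3 -0.5 -0.1] along -0.0922 lat 0.0881 21.275 j7 0.07
side0 [ 8 11] [28 20] [16.89 15.42]
side14 [ 8 11] [28 21] [17.02 15.63]
side18 [ 8 11] [28 21] [17.22 15.51]
```

View pics/s18z.png

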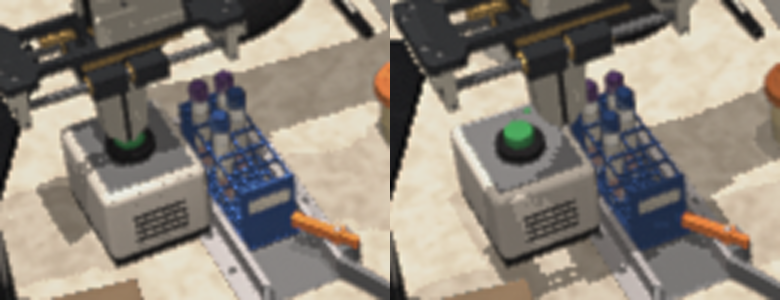

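View pics/side18.png

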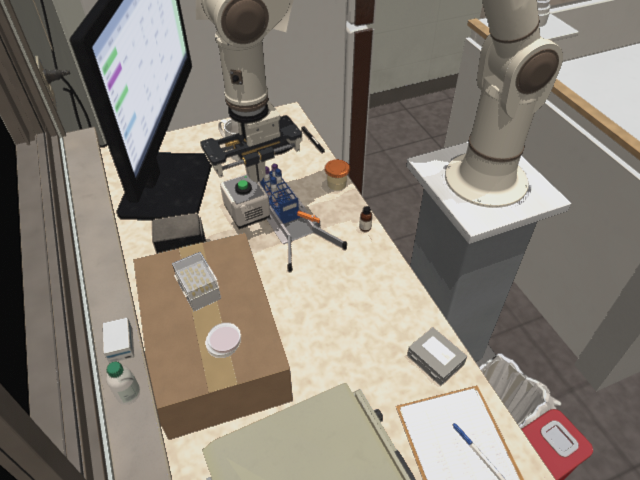

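Call:
apply_moves --targets '[[[0, 0, 0], 0], [[0, 0, 0], 0]]'

```text
clock: 21.62
tcp_pos: [0.6094, -0.0178, 0.192]
tool_rot: [-3.141, 0.0, 1.67]
wrist_force: [-0.0, 1.1, -0.2]
grip_width: 0.006
```

```bash
python3 -c "
from h import *
print(ctrl.observe()['wrist_force']);print(job.hand_in())"
```

```text
[-0.04696069  1.09694195 -0.17745034]
the job is handed in; nothing more can be done
None
```

I pushed the rack along the lane to the end stop with the nearly closed fingertips, pressed the green key, lifted clear and handed the job in at 21.6 s. `hand_in()` reports no verdict, so success rests on the checks below.

- **Docking:** I pushed at about 43 mm height. The most force I saw after any push was about 7 N, where the rack met the funnel's side and again at the end stop.
- **Catch:** in the side picture its orange pixels sit within half a pixel of where they were when shut at the start. I saw this after docking and again after the key press.
- **Key:** it went down until it hit a hard stop, at 29 N upward on the wrist. The last picture shows it up again.
- **At the end:** the last picture shows the four tubes standing in the docked rack and nothing touching the arm. The cup, brown bottle and slide box look unmoved by eye; I did not measure them.

The top and side cameras disagreed on lane positions by about 5 to 8 mm. I used the top camera for the lane and relied on contact forces at the end stop and key. I did not measure the rack's final position to the millimetre; I judged it from the shut catch and the contact with the end stop.

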